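Slide the stock tray back into the counter riser

ROBOT

A 7-joint arm with a two-finger parallel gripper is mounted at the origin on a cart in front of the work surface, level with it; the furniture and walls round the work are solid. World frame = base frame: x ahead of the robot, y to its left, z up, the work surface at z = 0. Lengths are in m, angles in rad, forces in N, time in s.
With the tool pointing down it reaches from about 0.425 to 0.925 m from the base axis. Payload 6.8 kg.
Tool frame: the origin (TCP) lies at the very end of the fingers, on their centre line; the grasp point (between the pads) lies 19 mm behind it; z points along the fingers, y is the line along which they close (so a half turn about z gives the same grasp; the last joint's range is limited). The gripper opens to 85 mm and grips with 20 to 120 N. Pads are 22 mm wide; open, the fingers measure 114 mm over their backs; the gripper's body (76 mm by 85 mm) begins 54 mm behind the grasp point. The pads swing forward as they close: fully open they stand 13 mm farther back than shut.
Start: joints at [1.13, 0.477, 0.022, 1.555, -0.011, 1.109, -0.083], TCP at [0.221, -0.638, 0.231] pointing down, gripper open.
Joint ranges: [-2.96, 2.96], [-0.34, 2.1], [-1.41, 1.46], [0.24, 2.44], [-1.37, 4.51], [0.17, 1.92], [-2.96, 2.96]. Speed limits (rad/s): [2.39, 2.39, 3.14, 3.14, 3.14, 3.14, 3.14].

INTERFACE

Orientations are given as a rotation vector (axis times angle).
In Python, from bench import get_obs, viewer, r gives the robot as it stands. The module is installed in compiled form; this text tells all that it offers.
- The arm moves only by the tool play_rows, never from a script. Its argument "commands" is a list that holds one entry, the list of rows, each a list of 5 numbers: the gripper's target within -1 to 1 (shut at 1, half-way at 0, fully open at -1), then the shift along the tool's x, y, z scaled (see below), then the turn about the tool's z scaled (see below). A call has 1 to 12 rows; each row is the pose to reach, as a shift and turn from the pose commanded when the call began, along the tool's axes at that moment; what a row does not reach only later rows make up. The controller multiplies each number of a shift by 0.2 m and each number of a turn by pi/2 rad. A row lasts 1/12 s, in which the tool goes at most 41.7 mm and 7.16 degrees, less where a joint would pass 70% of its speed; a pose out of reach is approached as far as the arm can. A call with a number of a shift or a turn outside -1 to 1 is refused whole. A call with a gripper value outside its range is refused whole. The fingers move at their own pace and stop on an object; "grip_force" is the grip in N (left out, the last holds). Time passes only in rows, so rows that repeat a pose let the fingers close. It gives the time, the measured TCP pose, the force, the opening and the grip force at its end, in the units of the state.
- get_obs(): the state, without advancing time (a new reading comes with each control period).
- viewer.grab_frame(name): name is "scene" or "top"; returns a dict with "pixels" (400x640x3 uint8, red, green, blue), "fovy" (degrees; the focal length in pixels is half the picture's height over the tangent of half this angle, whatever the lens; pixels are square), "cx", "cy" (the principal point, pixels), "distortion" ([k1, k2, p1, p2, k3] as OpenCV has them; the pictures are not rectified), "world_to_cam" (4x4, takes a point from world to camera coordinates). Camera axes: x right, y up, looking along -z (the intrinsics and any distortion apply to the point x, -y, -z); pixel columns grow to the right and rows downward; lengths in m; the calibration is good to about 2 mm. A picture is of the moment at which its call begins. There is no depth.
- r.hand_in(): hands the job in; it is judged then, once.
Trained networks look in a picture, given as the dict that the camera call returned (one of the last four; its "shot" number tells which), for a name from the list of things; names that differ only in an ending like _2 or _b are one class to them, and where a whole thing is asked for, a point or a joint stands for the part that bears it (a point fixed in the world has none). Each returns a list of dicts, best first, with "score" (0 to 1); they miss things now and then, are a little off and sometimes report something else, mostly with a low value. They report only what shows in the picture. A call takes as long as a camera call.
- viewer.trace(picture, thing): "pixels" (400x640 bool, what is visible of it) and "rect" ([left, top, right, bottom] in pixels, round what is visible of it).
The state is a dict: "clock": time; "joints": joint angles; "qvel": joint speeds; "tau": joint torques, N m; "tcp_pos": TCP position; "orientation": TCP orientation; "contact_force": force on the tool from outside, world axes, zero at the start; "moment": the same for the moment, N m; "grip_width": finger opening in m; "gripper_force": force on a finger pad.
Only numpy, scipy, OpenCV 4.12 (cv2) and the standard library are available. Lean on these libraries where they do the work, as an engineer would, in place of code of your own. Each camera call takes 0.05 s, during which the arm holds its last target. There are 200 camera calls.

TASK

Stand the striped candle that blocks the riser's apron upright in the middle of the white plate. Then set the wooden tray down on the cleared apron, flat, with its pull bar pointing away from the bay, and let go of it; take it again by the pull bar and, with its side pressed against the fence so that it lines up, slide it into the bay until it is fully home and flush. Do not shift or tip over the cup, vase, bowl, mug or notebook, and leave tray and candle standing free.

Things in the scene. Friction and masses are not known exactly. Their poses are not given: they have to be found in the camera images.
- riser: Fixed low box of light wood, 117 deep x 122 wide x 60 mm high, its bay open at one face; before it a flat apron, 6 mm thick, 118 mm wide, reaches 130 mm out. Origin: on the table under the middle of the bay mouth; +x points into the bay, +y to the fence side, z up. Yaw varies up to 0.3 rad.
- tray_home (a point): Point in the bay, 54 mm inside the mouth, 25 mm above the table, where the tray's middle lies when fully home; axes as the riser's. The bay is 94 mm wide (y -47 to +47 from here), floor level with the apron (z = 6 mm), ceiling at z = 51 mm, back stop 106.5 mm inside the mouth.
- fence: Straight wooden rail along the +y edge of the apron, 130 long, 12 thick, top at z = 32 mm, fixed to the riser; its inner face (y = +47 mm in the riser's frame, x -130 to 0) is in line with the bay's inner side wall. Frame and origin are the riser's. The other side of the apron is open.
- tray: Loose tray of light wood, box 105 long (x) x 90 wide (y), about 0.29 kg; walls 6 mm thick, 28 mm high (front wall, at -x, 36 mm), floor 4 mm. Origin: middle of the box's underside; +x end enters the bay first, the pull bar sticks out at -x. Home, its front wall is flush with the mouth, with 2 mm play each side. Starts flat on the table, left or right, a tulip cup close against the pull bar: no room for a finger there.
- tray_center (a point): Middle of the tray's box, 19 mm above its underside, in the ridge: 10 mm thick (tray y), along the tray's middle lengthwise, top 38 mm above the underside, with a free compartment 34 mm wide either side. Axes as the tray's.
- pull: The tray's pull, fixed to it: a bar across the front, 80 long (tray y) x 10 thick (tray x) x 16 mm high, carried on two 8 mm struts at its ends, 64 mm free between them and 30 mm free between the bar and the front wall. Frame and origin are the tray's.
- pull_center (a point): Middle of the pull bar, 87.5 mm from the tray's middle towards -x, 28 mm above the tray's underside (34 mm above the table when on the apron); axes as the tray's. In the bay's home position it is about 34 mm outside the mouth.
- candle_center (a point): Centre of the striped ceramic candle jar, 61 mm in diameter and 60 mm high, 0.2 kg, half-way up (30 mm). It starts upright on the apron.
- plate: Loose white plate 150 mm in diameter and 18 mm high; origin at the middle of its underside; its flat middle is about 8 mm above the table. It stands to the left or the right, where the tray is not.
- tulip_cup: White tulip-shaped cup, 74 mm in diameter, 87 mm high, standing just beyond the tray's pull bar (to the left of the tray); bystander. Origin: middle of its underside.
- vase: Dark pear-shaped vase, 72 mm in diameter, 124 mm high, standing beside the riser beyond the fence; bystander. Origin: middle of its underside.
- bowl: Speckled bowl, 115 mm in diameter, 59 mm high; bystander near the front edge. Origin: middle of its underside.
- mug: White mug, 82x112x94 mm with handle; bystander near the front edge. Origin: middle of its underside.
- keyring_carousel: Fixed wooden key-ring stand, a 50 mm square post 284 mm high in all on a round foot 124 mm across, to the right of the riser, always in the same place; an obstacle to go round or over when carrying things to or from the right side. Origin: middle of its foot on the table.
- notebook: Dark notebook lying flat, 141x90x17 mm; bystander at the right. Origin: middle of its underside.

How it is judged:
By the outcome, as a careful person would: the job done as asked, in the order asked, and still so for the second after the job is handed in, with the robot touching nothing.
It also fails if it takes over 72 s, if anything falls off the work surface, if the arm or the gripper's body presses on something with over 40 N, if the wrist force passes 120 N, or if a joint passes its speed limit or range.

## Working session

There is one attempt and no reset: what is moved stays moved. The work goes in short steps, Python scripts to look and compute and a tool call to move; the robot and the scene stay as the last step left them, time stands still between calls to the robot, and variables do not carry over. Pictures are saved under pics/ and viewed, at most 10 in all, crops included, and the job is handed in when it is done.

Besides the shell and the picture viewer there is one more tool, called by a JSON object that holds its "method" and its "body". play_rows: Moves the arm, as the interface text tells. Shifts and turns lie within -1 to 1; 1 stands for 0.2 m of shift or pi/2 rad of turn. Its arguments: {"type":"object","properties":{"commands":{"type":"array","items":{"type":"array","items":{"type":"array","items":{"type":"number","minimum":-1,"maximum":1}}}},"grip_force":{"type":"number"}},"required":["commands"]}

```bash
mkdir -p pics; cat > h.py <<'E'
import numpy as np, cv2
from bench import get_obs, viewer, r
from scipy.spatial.transform import Rotation as R
def K(p):
    h=p["pixels"].shape[0]; f=h/2/np.tan(np.radians(p["fovy"])/2)
    return np.array([[f,0,p["cx"]],[0,f,p["cy"]],[0,0,1]])
def ray(p,uv):
    n=cv2.undistortPoints(np.array(uv,float).reshape(-1,1,2),K(p),np.array(p["distortion"],float)).reshape(-1,2)
    d=np.c_[n[:,0],-n[:,1],-np.ones(len(n))]
    W=np.array(p["world_to_cam"]);Rm=W[:3,:3];c=-Rm.T@W[:3,3]
    return c,d@Rm
def atz(p,uv,z):
    c,d=ray(p,uv); t=(z-c[2])/d[:,2]; return c+t[:,None]*d
def proj(p,X):
    X=np.array(X,float).reshape(-1,3);W=np.array(p["world_to_cam"]);Xc=X@W[:3,:3].T+W[:3,3]
    Y=Xc*[1,-1,-1]
    return cv2.projectPoints(Y,np.zeros(3),np.zeros(3),K(p),np.array(p["distortion"],float))[0].reshape(-1,2)
def save(p,name): cv2.imwrite("pics/"+name,p["pixels"][:,:,::-1])
E
python3 - <<'E'
from h import *
o=get_obs();print({k:np.round(v,3).tolist() for k,v in o.items()})
P={}
for n in("scene","top"):
    p=viewer.grab_frame(n);save(p,n+"1.png");P[n]=p
    W=np.array(p["world_to_cam"]);print(n,p["fovy"],p["distortion"],np.round(-W[:3,:3].T@W[:3,3],3))
    for t in["riser","fence","tray","pull","candle_center","plate","tulip_cup","vase","bowl","mug","notebook","keyring_carousel"]:
        d=viewer.trace(p,t)
        if d:
            q=d[0];m=q["pixels"];ys,xs=np.nonzero(m);print(t,round(q["score"],2),np.round(q["rect"]),m.sum(),np.round(atz(p,[[xs.mean(),ys.mean()]],0.02)[0],3))
            np.save(f"pics/{n}_{t}.npy",m)
        else: print(t,None)
E
```

```text
{'clock': 0.0, 'joints': [1.13, 0.478, 0.022, 1.556, -0.012, 1.109, -0.083], 'qvel': [0.001, 0.002, 0.0, 0.001, -0.001, -0.0, 0.0], 'tau': [-0.001, -59.647, 1.607, -28.12, 0.012, 0.009, 0.0], 'tcp_pos': [0.22, -0.637, 0.23], 'orientation': [-3.096, -0.52, 0.001], 'contact_force': [-0.215, -0.001, 0.432], 'moment': [0.001, 0.014, -0.053], 'gripper_force': 0.0, 'grip_width': 0.085}
scene 50.24964425189243 [-0.10019383  0.          0.          0.          0.        ] [-0.182  0.986  0.588]
riser 0.85 [263. 177. 345. 227.] 1660 [0.609 0.048 0.02 ]
fence 0.55 [289. 202. 323. 225.] 311 [0.531 0.11  0.02 ]
tray 0.67 [352. 166. 379. 179.] 269 [ 0.587 -0.303  0.02 ]
pull 0.74 [349. 165. 370. 176.] 235 [ 0.59  -0.301  0.02 ]
candle_center 0.9 [307. 189. 329. 213.] 455 [0.545 0.015 0.02 ]
plate 0.59 [237. 252. 305. 288.] 1840 [0.419 0.378 0.02 ]
tulip_cup 0.76 [362. 165. 384. 192.] 406 [ 0.505 -0.272  0.02 ]
vase 0.6 [243. 167. 269. 217.] 691 [0.718 0.116 0.02 ]
bowl 0.59 [307. 222. 348. 258.] 1282 [0.383 0.188 0.02 ]
mug 0.87 [382. 173. 406. 212.] 937 [ 0.383 -0.181  0.02 ]
notebook 0.7 [350. 
[... 152 characters left out ...]
307 0.073 1.271]
riser 0.92 [304. 136. 350. 220.] 2776 [0.596 0.052 0.02 ]
fence 0.56 [305. 174. 313. 214.] 146 [0.539 0.107 0.02 ]
tray 0.72 [427. 208. 471. 243.] 1265 [ 0.441 -0.334  0.02 ]
pull 0.59 [428. 205. 435. 230.] 124 [ 0.452 -0.268  0.02 ]
candle_center 0.55 [313. 185. 338. 210.] 405 [0.519 0.051 0.02 ]
plate 0.63 [196. 206. 244. 253.] 1862 [0.423 0.372 0.02 ]
tulip_cup 0.74 [399. 203. 426. 227.] 465 [ 0.466 -0.215  0.02 ]
vase 0.58 [427. 208. 474. 240.] 1199 [ 0.441 -0.335  0.02 ]
bowl 0.73 [421. 205. 475. 242.] 1227 [ 0.442 -0.335  0.02 ]
mug 0.78 [370. 237. 409. 264.] 767 [ 0.355 -0.133  0.02 ]
notebook 0.9 [426. 160. 472. 192.] 1256 [ 0.59  -0.331  0.02 ]
keyring_carousel None
```

```bash
python3 - <<'E'
import cv2
a=cv2.imread("pics/top1.png")[110:290,180:500]
cv2.imwrite("pics/top1c.png",cv2.resize(a,None,fx=2.5,fy=2.5,interpolation=cv2.INTER_CUBIC))
a=cv2.imread("pics/scene1.png")[140:300,220:430]
cv2.imwrite("pics/scene1c.png",cv2.resize(a,None,fx=3.5,fy=3.5,interpolation=cv2.INTER_CUBIC))
E
```

```text
(no output)
```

View pics/top1c.png

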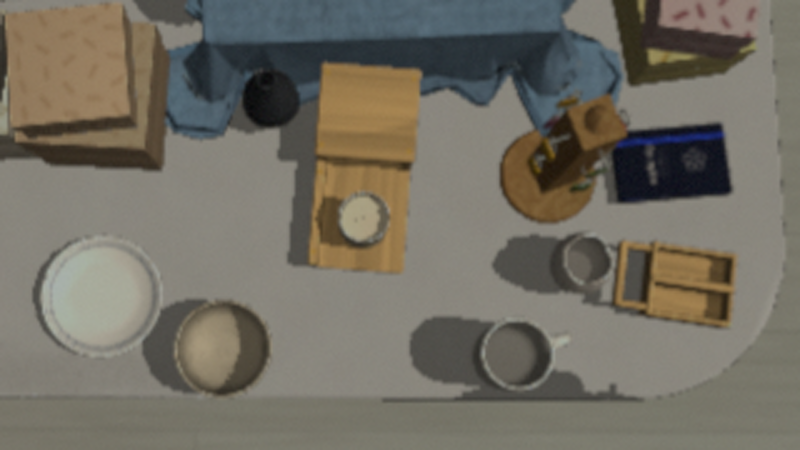

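View pics/scene1c.png

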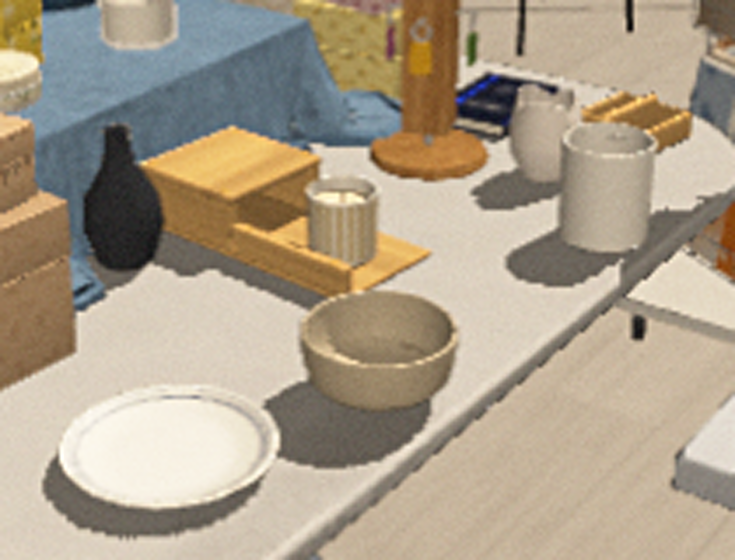

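```bash
cat >> h.py <<'E'
from scipy.optimize import minimize
def box(x0,x1,y0,y1,z0,z1): return np.array([[x,y,z] for x in(x0,x1) for y in(y0,y1) for z in(z0,z1)],float)
def cyl(prof):
    a=np.linspace(0,2*np.pi,48,endpoint=False);return np.concatenate([np.c_[q*np.cos(a),q*np.sin(a),0*a+z] for q,z in prof])
RISER=[box(0,.117,-.061,.061,0,.06),box(-.13,0,-.059,.059,0,.006),box(-.13,0,.047,.059,0,.032)]
TRAY=[box(-.0525,.0525,-.045,.045,0,.028),box(-.0525,-.0465,-.045,.045,0,.036),box(-.0925,-.0825,-.04,.04,.02,.036),
 box(-.0925,-.0525,-.04,-.032,.02,.036),box(-.0925,-.0525,.032,.04,.02,.036),box(-.05,.05,-.005,.005,0,.038)]
CANDLE=[cyl([(.0305,0),(.0305,.06)])]
PLATE=[cyl([(.075,.018),(.05,0)])]
def render(p,parts,q,z0=0,s=4):
    c,si=np.cos(q[2]),np.sin(q[2]);Rz=np.array([[c,-si,0],[si,c,0],[0,0,1]])
    im=np.zeros((400*s,640*s),np.uint8)
    for P in parts:
        uv=proj(p,P@Rz.T+[q[0],q[1],z0]);h=cv2.convexHull(((uv+.5)*s-.5).astype(np.float32))
        cv2.fillConvexPoly(im,np.round(h*16).astype(np.int32),255,shift=4)
    return cv2.resize(im,(640,400),interpolation=cv2.INTER_AREA)/255.
def fit(obs,parts,q0,z0=0,yaw=True):
    "obs: list of (picture, mask, ignore mask)"
    def cost(v):
        q=[v[0],v[1],v[2] if yaw else 0];e=0
        for p,m,ig in obs:
            d=np.abs(render(p,parts,q,z0)-m);d[ig]=0;e+=d.sum()/m.sum()
        return e/len(obs)
    n=3 if yaw else 2
    S=np.array([q0[:n]]+[np.array(q0[:n])+np.eye(3)[i,:n]*[.012,.012,.1][i] for i in range(n)])
    s=minimize(cost,q0[:n],method="Nelder-Mead",options=dict(initial_simplex=S,xatol=1e-4,fatol=1e-5,maxiter=150))
    return np.round(s.x,4),round(s.fun,3)
def toolyaw(o=None):
    o=o or get_obs();M=R.from_rotvec(o["orientation"]).as_matrix();return M
E
python3 - <<'E'
from h import *
P={n:viewer.grab_frame(n) for n in("scene","top")}
def M(n,t): return np.load(f"pics/{n}_{t}.npy")
Z=np.zeros((400,640),bool)
dil=lambda m:cv2.dilate(m.astype(np.uint8),np.ones((5,5)))>0
def go(nm,t,parts,q0,z0,yaw,ign,views):
    for vs in views:
        print(nm,vs,*fit([(P[n],M(n,t),dil(M(n,ign)) if ign else Z) for n in vs],parts,q0,z0,yaw))
T=("top",);S=("scene",);B=("top","scene")
go("riser","riser",RISER,[.57,.05,-.08],0,True,"candle_center",[T,B])
go("tray","tray",TRAY,[.44,-.335,-1.65],0,True,"tulip_cup",[T])
go("candle","candle_center",CANDLE,[.515,.05],.006,False,None,[T,S])
go("plate","plate",PLATE,[.42,.37],0,False,None,[T,B])
print(np.round(toolyaw(),3))
p=P["top"]
c=lambda u,v,z:np.round(atz(p,[[180+u/2.5,110+v/2.5]],z)[0],3)
print("apron FR",c(403,271,.006),"fence FL",c(310,264,.032),"riser top",c(322,64,.06),c(421,69,.06),c(414,162,.06),c(317,155,.06))
print("cup",c(586,262,.087),"tray corners BR",c(729,326,.0),c(735,252,.028))
E
```

```text
riser ('top',) [ 0.5877  0.051  -0.0731] 0.048
riser ('top', 'scene') [ 0.5873  0.0502 -0.0774] 0.115
tray ('top',) [ 0.4403 -0.3466 -1.6933] 0.073
candle ('top',) [0.5153 0.0511] 0.058
candle ('scene',) [0.5232 0.0447] 0.152
plate ('top',) [0.4241 0.3727] 0.027
plate ('top', 'scene') [0.4241 0.3727] 0.037
[[ 0.945  0.327  0.   ]
 [ 0.327 -0.945  0.   ]
 [ 0.    -0.    -1.   ]]
apron FR [0.457 0.001 0.006] fence FL [0.462 0.115 0.032] riser top [0.705 0.101 0.06 ] [ 0.699 -0.02   0.06 ] [ 0.583 -0.01   0.06 ] [0.591 0.107 0.06 ]
cup [ 0.459 -0.207  0.087] tray corners BR [ 0.391 -0.401  0.   ] [ 0.479 -0.402  0.028]
```

{"method": "play_rows", "body": {"commands": [[[-1,0.84,-0.92,0,0],[-1,0.84,-0.92,0,0],[-1,0.84,-0.92,0,0],[-1,0.84,-0.92,0,0],[-1,0.84,-0.92,0,0],[-1,0.84,-0.92,0,0],[-1,0.84,-0.92,0,0],[-1,0.84,-0.92,0,0]]], "grip_force": 40}}

```text
clock: 2.07
tcp_pos: [0.3207, -0.4071, 0.2318]
orientation: [3.097, 0.528, 0.001]
contact_force: [-1.6, -0.4, 0.4]
grip_width: 0.0855
gripper_force: 0.0
```

{"method": "play_rows", "body": {"commands": [[[-1,0.84,-0.92,0,-0.3],[-1,0.84,-0.92,0,-0.3],[-1,0.84,-0.92,0,-0.3],[-1,0.84,-0.92,0,-0.3],[-1,0.84,-0.92,0,-0.3],[-1,0.84,-0.92,0,-0.3],[-1,0.84,-0.92,0,-0.3],[-1,0.84,-0.92,0,-0.3]]]}}

```text
clock: 2.73
tcp_pos: [0.419, -0.1797, 0.2316]
orientation: [2.889, 1.234, 0.001]
contact_force: [-0.4, -0.8, 0.5]
grip_width: 0.0852
gripper_force: 0.0
```

```bash
cat >> h.py <<'E'
def plan(x,y,z,dir_y):
    "target TCP, tool-y heading (rad, world) modulo pi; prints shift/0.2 and turn/(pi/2)"
    o=get_obs();M=toolyaw(o);d=np.array([x,y,z])-o["tcp_pos"];s=M.T@d
    a=M.T@[np.cos(dir_y),np.sin(dir_y),0];t=np.arctan2(-a[0],a[1]);t=(t+np.pi/2)%np.pi-np.pi/2
    print("t",round(o["clock"],2),"tcp",np.round(o["tcp_pos"],4),"yawy",round(np.arctan2(M[1,1],M[0,1]),3),"F",np.round(o["contact_force"],1),"g",round(o["grip_width"],4),round(o["gripper_force"],1),"q7",round(o["joints"][6],2))
    print("shift",np.round(s/.2,3),"turn",round(t/(np.pi/2),3),"tilt",np.round(M[:,2],4))
E
python3 - <<'E'
from h import *
plan(.515,.051,.14,-.073)
E
```

```text
t 2.73 tcp [ 0.419  -0.1797  0.2316] yawy -0.764 F [-0.4 -0.8  0.5] g 0.0852 0.0 q7 -0.55
shift [ 1.165 -0.451  0.458] turn -0.44 tilt [ 1.e-03 -1.e-04 -1.e+00]
```

{"method": "play_rows", "body": {"commands": [[[-1,0.9,-0.35,0.1,-0.44],[-1,0.9,-0.35,0.1,-0.44],[-1,0.9,-0.35,0.1,-0.44],[-1,0.9,-0.35,0.1,-0.44],[-1,0.9,-0.35,0.3,-0.44],[-1,0.9,-0.35,0.45,-0.44],[-1,0.9,-0.35,0.45,-0.44],[-1,0.9,-0.35,0.45,-0.44]]]}}

```text
clock: 3.4
tcp_pos: [0.4911, -0.0046, 0.1398]
orientation: [-2.306, -2.129, 0.007]
contact_force: [0.4, -0.1, 0.2]
grip_width: 0.0853
gripper_force: 0.0
```

```bash
python3 - <<'E'
from h import *
plan(.516,.051,.025,-.073)
E
```

```text
t 3.4 tcp [ 0.4911 -0.0046  0.1398] yawy -0.08 F [ 0.4 -0.1  0.2] g 0.0853 0.0 q7 -0.41
shift [0.287 0.105 0.573] turn -0.004 tilt [-5.2e-03 -5.0e-04 -1.0e+00]
```

{"method": "play_rows", "body": {"commands": [[[-1,0.285,0.11,0.1,0],[-1,0.285,0.11,0.1,0],[-1,0.285,0.11,0.25,0],[-1,0.285,0.11,0.4,0],[-1,0.285,0.11,0.5,0],[-1,0.285,0.11,0.57,0],[-1,0.285,0.11,0.57,0],[1,0.285,0.11,0.57,0],[1,0.285,0.11,0.57,0],[1,0.285,0.11,0.57,0],[1,0.285,0.11,0.57,0],[1,0.285,0.11,0.57,0]]], "grip_force": 40}}

```text
clock: 4.4
tcp_pos: [0.5202, 0.0519, 0.0296]
orientation: [2.304, 2.131, 0.003]
contact_force: [-1.6, -2.5, 5.9]
grip_width: 0.0599
gripper_force: 42.7
```

```bash
python3 - <<'E'
from h import *
plan(.515,.051,.14,-.073)
p=viewer.grab_frame("scene");save(p,"s2.png")
a=p["pixels"][150:260,240:400,::-1];cv2.imwrite("pics/s2c.png",cv2.resize(a,None,fx=4,fy=4))
E
```

```text
t 4.4 tcp [0.5202 0.0519 0.0296] yawy -0.078 F [-1.6 -2.5  5.9] g 0.0599 42.7 q7 -0.65
shift [-0.007 -0.024 -0.552] turn -0.003 tilt [ 0.0034 -0.0011 -1.    ]
```

View pics/s2c.png

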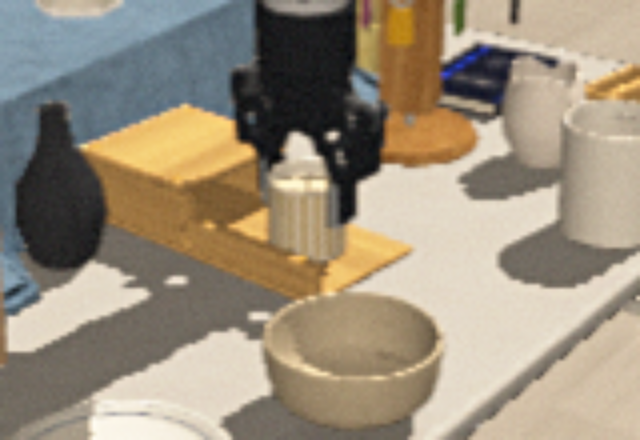

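{"method": "play_rows", "body": {"commands": [[[1,0,0,-0.15,0],[1,0,0,-0.3,0],[1,0.0,0,-0.45,0],[1,0.2,-0.08,-0.5,0],[1,0.4,-0.15,-0.5,0],[1,0.6,-0.23,-0.5,0],[1,0.79,-0.3,-0.5,0],[1,0.79,-0.3,-0.5,0]]]}}

```text
clock: 5.12
tcp_pos: [0.4684, 0.2242, 0.1301]
orientation: [-2.292, -2.145, -0.011]
contact_force: [-0.4, 2.5, -1.7]
grip_width: 0.0597
gripper_force: 44.8
```

```bash
python3 - <<'E'
from h import *
plan(.424,.3735,.10,-.078)
E
```

```text
t 5.12 tcp [0.4684 0.2242 0.1301] yawy -0.066 F [-0.4  2.5 -1.7] g 0.0597 44.8 q7 -0.9
shift [ 0.729 -0.271  0.155] turn 0.008 tilt [ 0.003   0.0066 -1.    ]
```

{"method": "play_rows", "body": {"commands": [[[1,0.18,-0.07,0,0],[1,0.36,-0.14,0,0],[1,0.54,-0.2,0,0],[1,0.7,-0.26,0.1,0],[1,0.73,-0.27,0.2,0],[1,0.73,-0.27,0.3,0],[1,0.73,-0.27,0.3,0]]]}}

```text
clock: 5.7
tcp_pos: [0.4265, 0.3635, 0.0652]
orientation: [2.303, 2.137, -0.007]
contact_force: [0.1, -1.2, -2.3]
grip_width: 0.0596
gripper_force: 44.8
```

```bash
python3 - <<'E'
from h import *
plan(.424,.3735,.032,-.078)
E
```

```text
t 5.7 tcp [0.4265 0.3635 0.0652] yawy -0.075 F [ 0.1 -1.2 -2.3] g 0.0596 44.8 q7 -1.24
shift [ 0.049 -0.016  0.166] turn 0.002 tilt [-0.003  -0.0032 -1.    ]
```

{"method": "play_rows", "body": {"commands": [[[1,0.04,-0.01,0.05,0],[1,0.04,-0.01,0.1,0],[1,0.04,-0.01,0.12,0],[1,0.04,-0.01,0.12,0],[1,0.04,-0.01,0.12,0]]]}}

```text
clock: 6.12
tcp_pos: [0.4269, 0.3725, 0.0436]
orientation: [2.304, 2.135, 0.0]
contact_force: [0.2, -0.0, -0.6]
grip_width: 0.0595
gripper_force: 44.8
```

```bash
python3 - <<'E'
from h import *
plan(.424,.3735,.032,-.078)
p=viewer.grab_frame("scene");save(p,"s3.png")
a=p["pixels"][180:300,210:340,::-1];cv2.imwrite("pics/s3c.png",cv2.resize(a,None,fx=4,fy=4))
q=viewer.trace(p,"plate")[0];k=viewer.trace(p,"candle_center")
print(fit([(p,q["pixels"],cv2.dilate((k[0]["pixels"] if k else q["pixels"]*0).astype(np.uint8),np.ones((9,9)))>0)],PLATE,[.424,.373],0,False))
E
```

```text
t 6.12 tcp [0.4269 0.3725 0.0436] yawy -0.076 F [ 0.2 -0.  -0.6] g 0.0595 44.8 q7 -1.28
shift [ 0.004 -0.015  0.058] turn 0.001 tilt [ 3.e-04 -1.e-04 -1.e+00]
(array([0.4237, 0.3739]), np.float64(0.056))
```

View pics/s3c.png

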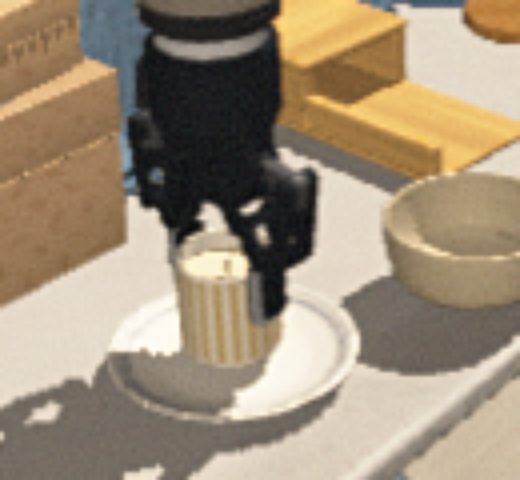

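{"method": "play_rows", "body": {"commands": [[[1,0,-0.015,0.03,0],[1,0,-0.015,0.05,0],[1,0,-0.015,0.06,0],[1,0,-0.015,0.06,0],[1,0,-0.015,0.06,0]]]}}

```text
clock: 6.68
tcp_pos: [0.423, 0.373, 0.0317]
orientation: [2.303, 2.136, -0.001]
contact_force: [-2.6, -2.2, 7.4]
grip_width: 0.06
gripper_force: 45.8
```

```bash
python3 - <<'E'
from h import *
plan(.424,.3735,.032,-.078)
E
```

```text
t 6.68 tcp [0.423  0.373  0.0317] yawy -0.075 F [-2.6 -2.2  7.4] g 0.06 45.8 q7 -1.3
shift [ 0.003  0.005 -0.001] turn 0.002 tilt [-3.e-04 -9.e-04 -1.e+00]
```

{"method": "play_rows", "body": {"commands": [[[-1,0,0,0,0],[-1,0,0,0,0],[-1,0,0,0,0],[-1,0,0,-0.1,0],[-1,0,0,-0.3,0],[-1,0,0,-0.5,0],[-1,0,0,-0.7,0],[-1,-0.15,0.05,-0.75,0],[-1,-0.35,0.1,-0.75,0],[-1,-0.55,0.15,-0.75,0],[-1,-0.75,0.2,-0.75,0],[-1,-0.95,0.25,-0.75,0]]]}}

```text
clock: 7.68
tcp_pos: [0.4591, 0.178, 0.1814]
orientation: [2.303, 2.136, 0.001]
contact_force: [1.0, -0.3, 0.3]
grip_width: 0.0852
gripper_force: 0.0
```

{"method": "play_rows", "body": {"commands": [[[0.4,-0.2,0,0,0],[0.4,-0.4,0,0,0],[0.4,-0.6,0,0,0],[0.4,-0.8,0,0,0],[0.4,-1,0,0,0]]]}}

```text
clock: 8.1
tcp_pos: [0.4434, -0.0215, 0.1814]
orientation: [2.303, 2.136, 0.001]
contact_force: [1.0, -0.6, 0.2]
grip_width: 0.0265
gripper_force: 0.0
```

{"method": "play_rows", "body": {"commands": [[[0.4,-0.2,-0.05,0,0],[0.4,-0.4,-0.1,0,0],[0.4,-0.6,-0.15,0,0],[0.4,-0.8,-0.2,0,0],[0.4,-1,-0.25,0,0]]]}}

```text
clock: 8.52
tcp_pos: [0.3779, -0.2171, 0.1815]
orientation: [2.303, 2.135, 0.0]
contact_force: [0.9, -0.2, 1.4]
grip_width: 0.0256
gripper_force: 0.0
```

```bash
python3 - <<'E'
from h import *
plan(.4415,-.337,.10,-.122)
P={n:viewer.grab_frame(n) for n in("top","scene")}
for n,p in P.items():
    save(p,n+"4.png")
    for t,parts,q0,z0,y in(("plate",PLATE,[.424,.373],0,0),("candle_center",CANDLE,[.424,.373],.008,0),("tray",TRAY,[.44,-.347,-1.693],0,1),("riser",RISER,[.5877,.051,-.073],0,1)):
        if n=="scene" and t in("tray",): continue
        d=viewer.trace(p,t)
        if d: print(n,t,round(d[0]["score"],2),*fit([(p,d[0]["pixels"],np.zeros((400,640),bool))],parts,q0,z0,y))
E
```

```text
t 8.52 tcp [ 0.3779 -0.2171  0.1815] yawy -0.076 F [ 0.9 -0.2  1.4] g 0.0256 0.0 q7 0.23
shift [-0.574  0.362  0.408] turn 0.03 tilt [ 6.e-04 -5.e-04 -1.e+00]
top plate 0.98 [0.4248 0.3729] 0.311
top candle_center 0.68 [0.4226 0.3717] 0.138
top tray 0.61 [ 0.4407 -0.347  -1.6986] 7.369
top riser 0.69 [ 0.5882  0.0505 -0.0773] 0.025
scene plate 0.76 [0.4232 0.3735] 0.605
scene candle_center 0.94 [0.4235 0.371 ] 0.051
scene riser 0.75 [ 0.5945  0.0476 -0.1095] 0.097
```

```bash
python3 - <<'E'
from h import *
p=viewer.grab_frame("top");im=p["pixels"][:,:,::-1].copy()
x0,y0,w,h,s=385,190,100,70,8
a=cv2.resize(im[y0:y0+h,x0:x0+w],None,fx=s,fy=s,interpolation=cv2.INTER_CUBIC)
def draw(q,col):
    c,si=np.cos(q[2]),np.sin(q[2]);Rz=np.array([[c,-si,0],[si,c,0],[0,0,1]])
    for z,l in((.028,[(-.0525,-.045),(.0525,-.045),(.0525,.045),(-.0525,.045)]),(.036,[(-.0925,-.04),(-.0825,-.04),(-.0825,.04),(-.0925,.04)]),(.038,[(-.0465,-.005),(.0465,-.005),(.0465,.005),(-.0465,.005)])):
        X=np.array([[*k,z] for k in l])@Rz.T+[q[0],q[1],0]
        uv=(proj(p,X)-[x0,y0]+.5)*s
        cv2.polylines(a,[np.round(uv).astype(int)],True,col,1)
draw((.4403,-.3466,-1.6933),(0,0,255))
cv2.imwrite("pics/ov.png",a)
E
```

```text
(no output)
```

View pics/ov.png

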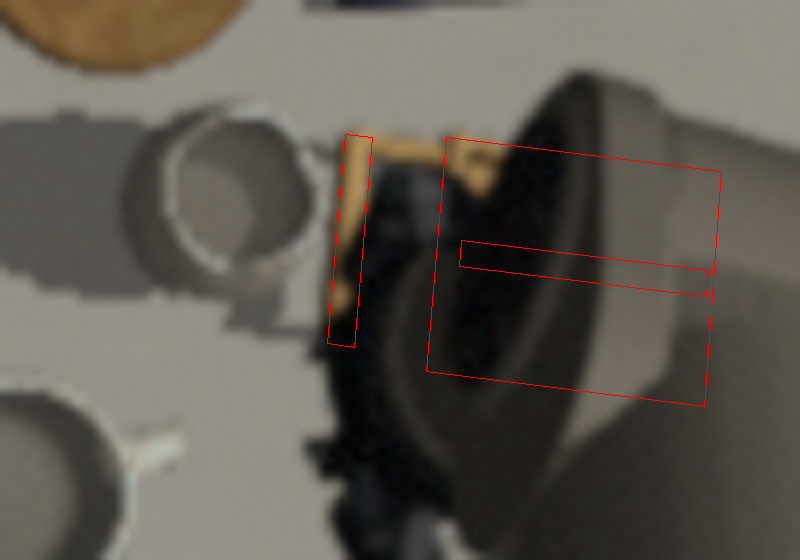

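{"method": "play_rows", "body": {"commands": [[[0.4,-0.2,0.12,0,0.03],[0.4,-0.4,0.24,0.05,0.03],[0.4,-0.56,0.36,0.2,0.03],[0.4,-0.56,0.36,0.4,0.03],[0.4,-0.56,0.36,0.5,0.03],[0.4,-0.56,0.36,0.5,0.03],[0.4,-0.56,0.36,0.5,0.03]]]}}

```text
clock: 9.6
tcp_pos: [0.4416, -0.3308, 0.0802]
orientation: [-2.349, -2.08, 0.001]
contact_force: [0.5, -0.4, 1.4]
grip_width: 0.0258
gripper_force: 0.0
```

```bash
python3 - <<'E'
from h import *
plan(.4415,-.337,.011,-.122)
p=viewer.grab_frame("scene")
a=p["pixels"][135:215,330:430,::-1];cv2.imwrite("pics/s5c.png",cv2.resize(a,None,fx=6,fy=6,interpolation=cv2.INTER_CUBIC))
E
```

```text
t 9.6 tcp [ 0.4416 -0.3308  0.0802] yawy -0.122 F [ 0.5 -0.4  1.4] g 0.0258 0.0 q7 0.26
shift [-0.032  0.005  0.346] turn 0.0 tilt [-0.0033  0.0028 -1.    ]
```

View pics/s5c.png

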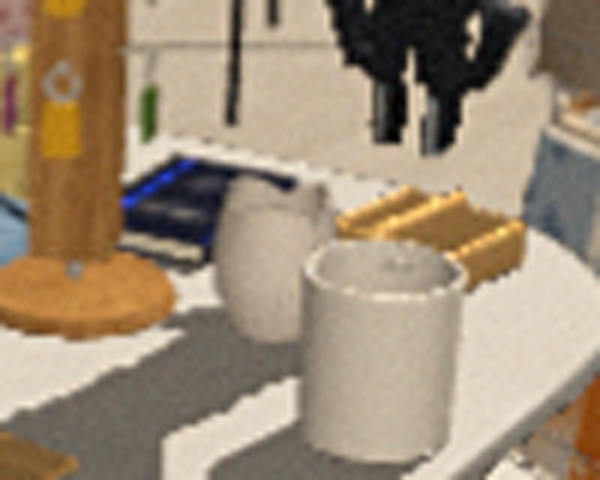

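{"method": "play_rows", "body": {"commands": [[[0.4,-0.03,0.005,0.1,0],[0.4,-0.03,0.005,0.2,0],[0.4,-0.03,0.005,0.27,0],[0.4,-0.03,0.005,0.3,0],[0.4,-0.03,0.005,0.33,0],[0.4,-0.03,0.005,0.345,0],[0.4,-0.03,0.005,0.345,0],[0.4,-0.03,0.005,0.345,0]]]}}

```text
clock: 10.32
tcp_pos: [0.4432, -0.3387, 0.0133]
orientation: [2.352, 2.08, 0.001]
contact_force: [0.1, -0.1, 0.0]
grip_width: 0.0255
gripper_force: 0.0
```

```bash
python3 - <<'E'
from h import *
plan(.4415,-.337,.011,-.122)
E
```

```text
t 10.32 tcp [ 0.4432 -0.3387  0.0133] yawy -0.123 F [ 0.1 -0.1  0. ] g 0.0255 0.0 q7 0.23
shift [ 0.007 -0.009  0.012] turn -0.0 tilt [ 1.3e-03 -9.0e-04 -1.0e+00]
```

{"method": "play_rows", "body": {"commands": [[[1,0,0,0,0],[1,0,0,0,0],[1,0,0,0,0],[1,0,0,0,0],[1,0,0,-0.05,0],[1,0,0,-0.1,0],[1,0,0,-0.15,0],[1,0,0,-0.15,0]]], "grip_force": 80}}

```text
clock: 10.98
tcp_pos: [0.4437, -0.3393, 0.0447]
orientation: [2.351, 2.078, 0.001]
contact_force: [-0.4, -0.1, -3.3]
grip_width: 0.0086
gripper_force: 78.4
```

```bash
python3 - <<'E'
from h import *
plan(.42,-.337,.17,-.122)
p=viewer.grab_frame("scene");o=get_obs();print(np.round(o["moment"],2))
a=p["pixels"][135:215,330:430,::-1];cv2.imwrite("pics/s6c.png",cv2.resize(a,None,fx=6,fy=6,interpolation=cv2.INTER_CUBIC))
E
```

```text
t 10.98 tcp [ 0.4437 -0.3393  0.0447] yawy -0.123 F [-0.4 -0.1 -3.3] g 0.0086 78.4 q7 0.25
shift [-0.004 -0.117 -0.627] turn -0.001 tilt [ 0.003 -0.002 -1.   ]
[ 0.02 -0.04  0.01]
```

View pics/s6c.png

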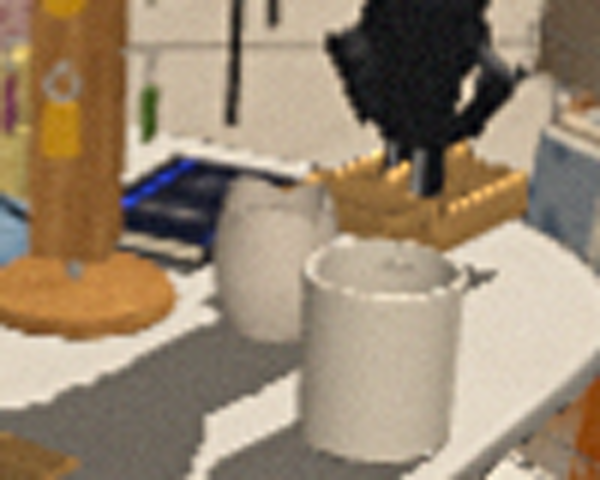

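{"method": "play_rows", "body": {"commands": [[[1,0,0,-0.15,0],[1,0,0,-0.32,0],[1,0,0,-0.48,0],[1,0,-0.05,-0.63,0],[1,0,-0.12,-0.63,0],[1,0.15,-0.15,-0.63,0],[1,0.33,-0.17,-0.63,0],[1,0.53,-0.2,-0.63,0],[1,0.73,-0.22,-0.63,0],[1,0.92,-0.24,-0.63,0],[1,0.92,-0.24,-0.63,0]]]}}

```text
clock: 11.95
tcp_pos: [0.4171, -0.1422, 0.1682]
orientation: [-2.342, -2.091, -0.002]
contact_force: [-0.2, -0.4, -3.4]
grip_width: 0.0083
gripper_force: 78.8
```

```bash
python3 - <<'E'
from h import *
plan(.45,0,.17,-.122+.8)
# final: tray centre (-62,-7) in riser; grasp is TCP - in tray frame
th=-1.693; c=np.array([.4403,-.3466]); g=np.array([.4437,-.3393])-c
Rt=lambda a:np.array([[np.cos(a),-np.sin(a)],[np.sin(a),np.cos(a)]])
gt=Rt(th).T@g; print("grasp in tray",gt.round(4))
ry=-.075; t=np.array([.5880,.0507])+Rt(ry)@(np.array([-.062,-.007])+[gt[0],0])
print("place TCP",t.round(4),"heading",ry+np.pi/2)
E
```

```text
t 11.95 tcp [ 0.4171 -0.1422  0.1682] yawy -0.113 F [-0.2 -0.4 -3.4] g 0.0083 78.8 q7 -0.02
shift [ 0.725  0.083 -0.007] turn -0.504 tilt [-6.0e-04  2.8e-03 -1.0e+00]
grasp in tray [-0.0077  0.0025]
place TCP [0.518  0.0489] heading 1.4957963267948966
```

{"method": "play_rows", "body": {"commands": [[[1,0.15,0,0,0],[1,0.3,0.02,0,-0.07],[1,0.45,0.05,0,-0.14],[1,0.6,0.08,0,-0.21],[1,0.72,0.08,0,-0.28],[1,0.72,0.08,0,-0.35],[1,0.72,0.08,0,-0.42],[1,0.72,0.08,0,-0.5],[1,0.72,0.08,0,-0.5]]]}}

```text
clock: 12.7
tcp_pos: [0.4506, -0.0091, 0.168]
orientation: [-1.371, -2.826, 0.001]
contact_force: [-0.5, -0.3, -3.9]
grip_width: 0.0087
gripper_force: 78.8
```

```bash
python3 - <<'E'
from h import *
plan(.518,.049,.10,1.496); print(get_obs()["joints"])
E
```

```text
t 12.7 tcp [ 0.4506 -0.0091  0.168 ] yawy 0.667 F [-0.5 -0.3 -3.9] g 0.0087 78.8 q7 0.38
shift [0.019 0.445 0.34 ] turn -0.527 tilt [-7.e-04 -0.e+00 -1.e+00]
[ 0.40761066  0.24187602 -0.59202001  2.10347722  0.17955208  0.844943
  0.37666317]
```

{"method": "play_rows", "body": {"commands": [[[1,0.0,0.1,0,-0.07],[1,0.01,0.2,0,-0.14],[1,0.02,0.3,0,-0.21],[1,0.02,0.445,0,-0.28],[1,0.02,0.445,0,-0.35],[1,0.02,0.445,0,-0.42],[1,0.02,0.445,0.1,-0.5],[1,0.02,0.445,0.25,-0.527],[1,0.02,0.445,0.35,-0.527],[1,0.02,0.445,0.4,-0.527],[1,0.02,0.445,0.4,-0.527]]]}}

```text
clock: 13.62
tcp_pos: [0.5169, 0.0481, 0.0861]
orientation: [-0.131, -3.134, 0.001]
contact_force: [0.3, -0.4, -3.8]
grip_width: 0.0084
gripper_force: 78.9
```

```bash
python3 - <<'E'
from h import *
plan(.518,.049,.019,1.496)
P={n:viewer.grab_frame(n) for n in("top","scene")}
a=cv2.resize(P["scene"]["pixels"][150:250,240:360,::-1],None,fx=4,fy=4,interpolation=cv2.INTER_CUBIC)
b=cv2.resize(P["top"]["pixels"][120:240,280:380,::-1],None,fx=4,fy=4,interpolation=cv2.INTER_CUBIC)[:400]
b=cv2.resize(P["top"]["pixels"][130:230,290:370,::-1],None,fx=4,fy=4,interpolation=cv2.INTER_CUBIC)
cv2.imwrite("pics/s7c.png",np.hstack([a,b]))
E
```

```text
t 13.62 tcp [0.5169 0.0481 0.0861] yawy 1.487 F [ 0.3 -0.4 -3.8] g 0.0084 78.9 q7 0.87
shift [-0.007  0.005  0.335] turn -0.005 tilt [-4.7e-03 -6.0e-04 -1.0e+00]
```

View pics/s7c.png

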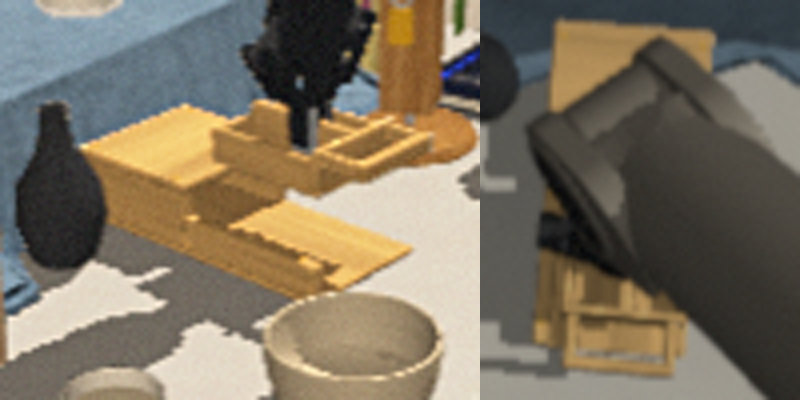

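{"method": "play_rows", "body": {"commands": [[[1,0,0,0.1,0],[1,0,0,0.2,-0.005],[1,0,0,0.26,-0.005],[1,0,0,0.29,-0.005],[1,0,0,0.32,-0.005],[1,0,0,0.335,-0.005],[1,0,0,0.34,-0.005],[1,0,0,0.34,-0.005]]]}}

```text
clock: 14.38
tcp_pos: [0.519, 0.049, 0.0207]
orientation: [0.114, 3.139, 0.0]
contact_force: [-0.2, -0.2, -3.6]
grip_width: 0.0086
gripper_force: 79.1
```

```bash
python3 - <<'E'
from h import *
plan(.518,.049,.019,1.496)
E
```

```text
t 14.38 tcp [0.519  0.049  0.0207] yawy 1.498 F [-0.2 -0.2 -3.6] g 0.0086 79.1 q7 0.79
shift [ 0.005 -0.     0.009] turn 0.001 tilt [ 7.e-04  1.e-04 -1.e+00]
```

{"method": "play_rows", "body": {"commands": [[[1,0,0,0.01,0],[1,0,0,0.018,0],[1,0,0,0.018,0],[1,0,0,0.018,0]]]}}

```text
clock: 14.72
tcp_pos: [0.5194, 0.049, 0.0193]
orientation: [0.114, 3.137, -0.002]
contact_force: [-7.6, -2.0, 22.7]
grip_width: 0.0085
gripper_force: 83.1
```

{"method": "play_rows", "body": {"commands": [[[0.4,0,0,0,0],[0.4,0,0,0,0],[0.4,0,0,0,0],[0.4,0,0,0,0],[0.4,0,0,-0.1,0],[0.4,0,0,-0.2,0],[0.4,0,0,-0.35,0],[0.4,0,0,-0.5,0],[0.4,0,0,-0.5,0]]]}}

```text
clock: 15.47
tcp_pos: [0.522, 0.0501, 0.1216]
orientation: [0.113, 3.131, 0.002]
contact_force: [0.3, 0.8, 0.2]
grip_width: 0.0259
gripper_force: 0.0
```

```bash
python3 - <<'E'
from h import *
plan(.518,.049,.019,1.496)
P={n:viewer.grab_frame(n) for n in("top","scene")}
for n,p in P.items():
    d=viewer.trace(p,"tray");e=viewer.trace(p,"pull")
    print(n,[ (round(x["score"],2),x["rect"]) for x in d[:2]],[ (round(x["score"],2),x["rect"]) for x in e[:2]])
p=P["top"];im=p["pixels"][:,:,::-1].copy()
x0,y0,w,h,s=290,160,80,70,8
a=cv2.resize(im[y0:y0+h,x0:x0+w],None,fx=s,fy=s,interpolation=cv2.INTER_CUBIC)
def draw(q,col,L,zo):
    c,si=np.cos(q[2]),np.sin(q[2]);Rz=np.array([[c,-si,0],[si,c,0],[0,0,1]])
    for z,l in L:
        X=np.array([[*k,z] for k in l])@Rz.T+[q[0],q[1],zo]
        cv2.polylines(a,[np.round((proj(p,X)-[x0,y0]+.5)*s).astype(int)],True,col,1)
rect=lambda a,b,c,d:[(a,c),(b,c),(b,d),(a,d)]
c,si=np.cos(-.075),np.sin(-.075)
q=[.588+c*-.062-si*-.007,.0507+si*-.062+c*-.007,-.075];print(q)
draw(q,(0,0,255),[(.036,rect(-.0925,-.0825,-.04,.04)),(.028,rect(-.0525,.0525,-.045,.045))],.006)
draw([.588,.0507,-.075],(255,0,0),[(.006,rect(-.13,0,-.059,.059)),(.032,rect(-.13,0,.047,.059))],0)
cv2.imwrite("pics/ov2.png",a)
E
```

```text
t 15.47 tcp [0.522  0.0501 0.1216] yawy 1.498 F [0.3 0.8 0.2] g 0.0259 0.0 q7 0.92
shift [ 0.023 -0.008  0.513] turn 0.002 tilt [ 0.0081  0.0011 -1.    ]
top [(0.87, [313.7, 192.1, 341.3, 225.8])] [(0.51, [313.7, 209.5, 336.6, 225.5]), (0.19, [313.5, 193.7, 340.5, 226.5])]
scene [(0.94, [292.7, 190.8, 348.8, 217.1])] [(0.75, [320.3, 203.6, 347.8, 213.2])]
[np.float64(0.5256497853261339), np.float64(0.048365320124124575), -0.075]
```

View pics/ov2.png

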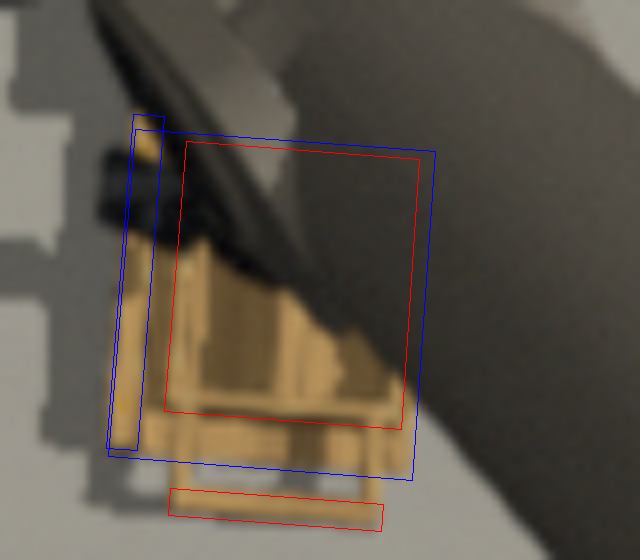

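{"method": "play_rows", "body": {"commands": [[[0.4,0.1,0,0,0.08],[0.4,0.2,0,0,0.16],[0.4,0.3,0,0,0.24],[0.4,0.4,0,0,0.32],[0.4,0.41,0,0,0.4],[0.4,0.41,0,0,0.48],[0.4,0.41,0,0,0.56],[0.4,0.41,0,0,0.64],[0.4,0.41,0,0.05,0.72],[0.4,0.41,0,0.1,0.8],[0.4,0.41,0,0.15,0.88],[0.4,0.41,0,0.2,0.96]]]}}

```text
clock: 16.77
tcp_pos: [0.4362, 0.0547, 0.0754]
orientation: [-2.229, -2.212, 0.002]
contact_force: [-0.5, 0.8, -1.1]
grip_width: 0.0252
gripper_force: 0.0
```

```bash
python3 - <<'E'
from h import *
plan(.4398,.0548,.06,-.075)
p=viewer.grab_frame("top")
x0,y0,w,h,s=290,160,80,70,8
print("bar px est",atz(p,[[x0+276/s-.5,y0+509/s-.5]],.042))
a=cv2.resize(viewer.grab_frame("scene")["pixels"][170:240,270:370,::-1],None,fx=6,fy=6,interpolation=cv2.INTER_CUBIC)
cv2.imwrite("pics/s8.png",a)
E
```

```text
t 16.77 tcp [0.4362 0.0547 0.0754] yawy -0.008 F [-0.5  0.8 -1.1] g 0.0252 0.0 q7 -0.51
shift [0.    0.018 0.077] turn 0.043 tilt [-1.6e-03 -3.0e-04 -1.0e+00]
bar px est [[0.4385854  0.05475105 0.042     ]]
```

View pics/s8.png

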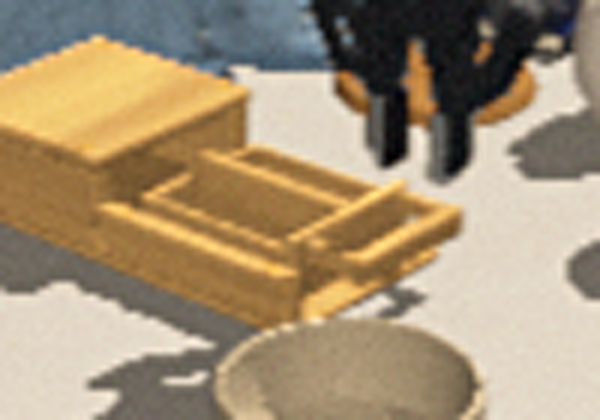

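{"method": "play_rows", "body": {"commands": [[[0.4,0,0.015,0,0.043],[0.4,0,0.015,0,0.043],[0.4,0,0.015,0.02,0.043],[0.4,0,0.015,0.05,0.043],[0.4,0,0.015,0.05,0.043]]]}}

```text
clock: 17.28
tcp_pos: [0.4391, 0.0546, 0.0658]
orientation: [-2.294, -2.145, 0.002]
contact_force: [-0.6, 0.1, 0.3]
grip_width: 0.0256
gripper_force: 0.0
```

```bash
python3 - <<'E'
from h import *
plan(.4395,.0548,.018,-.073)
E
```

```text
t 17.28 tcp [0.4391 0.0546 0.0658] yawy -0.067 F [-0.6  0.1  0.3] g 0.0256 0.0 q7 -0.57
shift [0.001 0.002 0.239] turn 0.004 tilt [-1.5e-03 -2.0e-04 -1.0e+00]
```

{"method": "play_rows", "body": {"commands": [[[0.4,0,0,0.06,0.004],[0.4,0,0,0.12,0.004],[0.4,0,0,0.17,0.004],[0.4,0,0,0.21,0.004],[0.4,0,0,0.24,0.004],[0.4,0,0,0.24,0.004]]]}}

```text
clock: 17.78
tcp_pos: [0.4391, 0.0548, 0.0176]
orientation: [-2.302, -2.136, 0.003]
contact_force: [-0.2, -0.3, -0.8]
grip_width: 0.0259
gripper_force: 0.0
```

{"method": "play_rows", "body": {"commands": [[[1,0,0,0,0],[1,0,0,0,0],[1,0,0,0,0],[1,0,0,0,0],[1,0,0,0,0]]], "grip_force": 60}}

```text
clock: 18.2
tcp_pos: [0.44, 0.0549, 0.019]
orientation: [2.303, 2.136, 0.001]
contact_force: [0.3, 0.7, -1.0]
grip_width: 0.0085
gripper_force: 59.6
```

```bash
python3 - <<'E'
from h import *
plan(.4395,.0548,.018,-.075)
print(np.round(get_obs()["moment"],2))
E
```

```text
t 18.2 tcp [0.44   0.0549 0.019 ] yawy -0.076 F [ 0.3  0.7 -1. ] g 0.0085 59.6 q7 -0.64
shift [-0.    -0.002  0.005] turn -0.0 tilt [ 6.e-04  1.e-04 -1.e+00]
[ 0.03 -0.03  0.  ]
```

{"method": "play_rows", "body": {"commands": [[[1,0.015,0,0,0],[1,0.03,0,0,0],[1,0.04,0,0,0],[1,0.05,0,0,0],[1,0.055,0,0,0],[1,0.055,0,0,0]]]}}

```text
clock: 18.7
tcp_pos: [0.4406, 0.0643, 0.0188]
orientation: [2.305, 2.133, -0.003]
contact_force: [-1.0, -6.5, 4.9]
grip_width: 0.0086
gripper_force: 60.5
```

```bash
python3 - <<'E'
from h import *
plan(.44,.0659,.019,-.075)
print(np.round(get_obs()["moment"],2))
E
```

```text
t 18.7 tcp [0.4406 0.0643 0.0188] yawy -0.077 F [-1.  -6.5  4.9] g 0.0086 60.5 q7 -0.67
shift [ 0.008 -0.004 -0.001] turn -0.001 tilt [-7.0e-04 -2.3e-03 -1.0e+00]
[-1.35  0.05 -0.26]
```

{"method": "play_rows", "body": {"commands": [[[1,0,0,0,-0.012],[1,0,0,0,-0.012],[1,0,0.03,0,-0.012],[1,0,0.06,0,-0.012],[1,0,0.09,0,-0.012],[1,0,0.12,0,-0.012],[1,0,0.15,0,-0.012],[1,0,0.15,0,-0.012]]]}}

```text
clock: 19.37
tcp_pos: [0.4665, 0.0619, 0.0187]
orientation: [-2.284, -2.154, 0.014]
contact_force: [-12.2, -6.0, 20.7]
grip_width: 0.0084
gripper_force: 63.3
```

```bash
python3 - <<'E'
from h import *
plan(.44,.0659,.019,-.075)
print(np.round(get_obs()["moment"],2))
E
```

```text
t 19.37 tcp [0.4665 0.0619 0.0187] yawy -0.059 F [-12.2  -6.   20.7] g 0.0084 63.3 q7 -0.62
shift [ 0.012 -0.134 -0.   ] turn 0.01 tilt [-0.0082 -0.004  -1.    ]
[-0.97  2.5  -0.53]
```

{"method": "play_rows", "body": {"commands": [[[1,0,0,-0.007,0],[1,0,0,-0.007,0],[1,0,0.03,-0.007,0],[1,0,0.06,-0.007,0],[1,0,0.09,-0.007,0],[1,0,0.12,-0.007,0],[1,0,0.12,-0.007,0]]]}}

```text
clock: 19.95
tcp_pos: [0.4931, 0.0599, 0.0192]
orientation: [-2.286, -2.153, 0.008]
contact_force: [-1.4, -5.4, -1.9]
grip_width: 0.0086
gripper_force: 59.9
```

```bash
python3 - <<'E'
from h import *
plan(.44,.0659,.019,-.075)
print(np.round(get_obs()["moment"],2))
E
```

```text
t 19.95 tcp [0.4931 0.0599 0.0192] yawy -0.06 F [-1.4 -5.4 -1.9] g 0.0086 59.9 q7 -0.6
shift [ 0.014 -0.267  0.002] turn 0.01 tilt [-0.0043 -0.0029 -1.    ]
[-1.31  0.19 -0.56]
```

{"method": "play_rows", "body": {"commands": [[[1,0,0.03,0,0],[1,0,0.06,0,0],[1,0,0.09,0,0],[1,-0.001,0.12,0,0],[1,-0.001,0.15,0,0],[1,-0.002,0.18,0,0],[1,-0.002,0.21,0,0],[1,-0.003,0.24,0,0],[1,-0.003,0.25,0,0],[1,-0.003,0.25,0,0]]]}}

```text
clock: 20.78
tcp_pos: [0.5424, 0.0562, 0.019]
orientation: [-2.286, -2.153, 0.009]
contact_force: [-4.0, -6.3, -0.9]
grip_width: 0.0085
gripper_force: 60.0
```

```bash
python3 - <<'E'
from h import *
plan(.5547,.0659,.019,-.075)
print(np.round(get_obs()["moment"],2))
E
```

```text
t 20.78 tcp [0.5424 0.0562 0.019 ] yawy -0.06 F [-4.  -6.3 -0.9] g 0.0085 60.0 q7 -0.56
shift [ 0.052  0.059 -0.001] turn 0.01 tilt [-0.0051 -0.0032 -1.    ]
[-1.27  0.49 -0.54]
```

Now the last stretch, slowly, until the back stop is felt.

{"method": "play_rows", "body": {"commands": [[[1,0,0.01,0,0],[1,0,0.02,0,0],[1,0,0.03,0,0],[1,0,0.04,0,0],[1,0,0.05,0,0],[1,0,0.06,0,0],[1,0,0.065,0,0],[1,0,0.065,0,0]]]}}

```text
clock: 21.45
tcp_pos: [0.5542, 0.0553, 0.0189]
orientation: [-2.285, -2.153, 0.012]
contact_force: [-6.3, -6.5, 1.4]
grip_width: 0.0089
gripper_force: 60.5
```

```bash
python3 - <<'E'
from h import *
plan(.5547,.0659,.019,-.075)
print(np.round(get_obs()["moment"],2))
E
```

```text
t 21.45 tcp [0.5542 0.0553 0.0189] yawy -0.06 F [-6.3 -6.5  1.4] g 0.0089 60.5 q7 -0.55
shift [ 0.053 -0.001 -0.   ] turn 0.01 tilt [-0.0068 -0.0039 -1.    ]
[-1.33  1.2  -0.59]
```

{"method": "play_rows", "body": {"commands": [[[1,0,0.008,0,0],[1,0,0.016,0,0],[1,0,0.024,0,0],[1,0,0.03,0,0],[1,0,0.03,0,0],[1,0,0.03,0,0]]]}}

```text
clock: 21.95
tcp_pos: [0.5562, 0.0551, 0.0189]
orientation: [-2.282, -2.151, 0.022]
contact_force: [-17.6, -5.4, 15.3]
grip_width: 0.0088
gripper_force: 62.7
```

```bash
python3 - <<'E'
from h import *
plan(.5547,.0659,.019,-.075)
print(np.round(get_obs()["moment"],2))
E
```

```text
t 21.95 tcp [0.5562 0.0551 0.0189] yawy -0.059 F [-17.6  -5.4  15.3] g 0.0088 62.7 q7 -0.54
shift [ 0.054 -0.011 -0.001] turn 0.01 tilt [-0.0139 -0.0054 -0.9999]
[-1.21  3.51 -0.56]
```

{"method": "play_rows", "body": {"commands": [[[1,0,0.01,-0.006,0],[1,0,0.02,-0.006,0],[1,0,0.025,-0.006,0],[1,0,0.025,-0.006,0],[1,0,0.025,-0.006,0]]]}}

```text
clock: 22.37
tcp_pos: [0.5562, 0.0551, 0.0189]
orientation: [-2.277, -2.149, 0.033]
contact_force: [-29.3, -5.3, 20.7]
grip_width: 0.0088
gripper_force: 64.2
```

```bash
python3 - <<'E'
from h import *
plan(.5547,.0659,.019,-.075)
print(np.round(get_obs()["moment"],2))
E
```

```text
t 22.37 tcp [0.5562 0.0551 0.0189] yawy -0.058 F [-29.3  -5.3  20.7] g 0.0088 64.2 q7 -0.54
shift [ 0.054 -0.011 -0.001] turn 0.011 tilt [-0.0231 -0.0067 -0.9997]
[-0.93  5.56 -0.59]
```

{"method": "play_rows", "body": {"commands": [[[1,-0.004,-0.015,0,0],[1,-0.008,-0.03,0,0],[1,-0.008,-0.04,0,0],[1,-0.008,-0.04,0,0]]]}}

```text
clock: 22.7
tcp_pos: [0.5563, 0.0551, 0.0199]
orientation: [-2.283, -2.153, 0.011]
contact_force: [-7.3, -2.9, -0.6]
grip_width: 0.0088
gripper_force: 60.3
```

```bash
python3 - <<'E'
from h import *
plan(.5562,.0551,.019,-.075)
print(np.round(get_obs()["moment"],2))
E
```

```text
t 22.7 tcp [0.5563 0.0551 0.0199] yawy -0.058 F [-7.3 -2.9 -0.6] g 0.0088 60.3 q7 -0.54
shift [ 0.    -0.     0.004] turn 0.011 tilt [-0.0074 -0.0022 -1.    ]
[-0.58  1.31 -0.58]
```

{"method": "play_rows", "body": {"commands": [[[0.45,0,0,0,0],[0.45,0,0,0,0],[0.45,0,0,0,0],[0.45,0,0,0,0],[0.45,0,0,0,0]]]}}

```text
clock: 23.12
tcp_pos: [0.5609, 0.0567, 0.0215]
orientation: [2.283, 2.158, 0.002]
contact_force: [0.1, 0.9, -0.4]
grip_width: 0.0232
gripper_force: 0.0
```

```bash
python3 - <<'E'
from h import *
plan(.5562,.0551,.019,-.075)
E
```

```text
t 23.12 tcp [0.5609 0.0567 0.0215] yawy -0.056 F [ 0.1  0.9 -0.4] g 0.0232 0.0 q7 -0.54
shift [-0.009 -0.023  0.013] turn 0.012 tilt [ 1.e-03  4.e-04 -1.e+00]
```

{"method": "play_rows", "body": {"commands": [[[0.45,0,-0.022,0,0],[0.45,0,-0.022,0,0],[0.45,0,-0.022,-0.05,0],[0.45,0,-0.022,-0.15,0],[0.45,0,-0.022,-0.3,0],[0.45,0,-0.022,-0.5,0],[0.45,0,-0.022,-0.7,0],[0.45,-0.2,-0.1,-0.8,0],[0.45,-0.4,-0.2,-0.8,0],[0.45,-0.6,-0.3,-0.8,0],[0.45,-0.8,-0.3,-0.8,0],[0.45,-1,-0.3,-0.8,0]]]}}

```text
clock: 24.12
tcp_pos: [0.488, -0.1343, 0.1826]
orientation: [2.281, 2.158, 0.0]
contact_force: [1.3, -0.3, 0.2]
grip_width: 0.0237
gripper_force: 0.0
```

```bash
python3 - <<'E'
from h import *
plan(.5562,.0551,.019,-.075)
P={n:viewer.grab_frame(n) for n in("top","scene")};Z=np.zeros((400,640),bool)
for n,p in P.items():
    d=viewer.trace(p,"pull");save(p,n+"9.png")
    PULL=[TRAY[2],TRAY[3],TRAY[4]]
    for e in d[:2]: print(n,"pull",round(e["score"],2),e["rect"],*fit([(p,e["pixels"],Z)],PULL,[.641,.047,-.075],.006))
    d=viewer.trace(p,"candle_center");print(n,"candle",*fit([(p,d[0]["pixels"],Z)],CANDLE,[.424,.372],.008,False))
    for t in("tulip_cup","vase","bowl","mug","notebook"):
        m0=np.load(f"pics/{n}_{t}.npy");d=viewer.trace(p,t)
        if d: m=d[0]["pixels"];print(n,t,round(d[0]["score"],2),"iou",round((m&m0).sum()/(m|m0).sum(),2),d[0]["rect"])
q=P["top"]
c,s=np.cos(-.075),np.sin(-.075)
print("predict home tray",.588+c*.054,.0507+s*.054)
E
```

```text
t 24.12 tcp [ 0.488  -0.1343  0.1826] yawy -0.055 F [ 1.3 -0.3  0.2] g 0.0237 0.0 q7 -0.02
shift [0.965 0.288 0.817] turn 0.012 tilt [ 8.e-04 -7.e-04 -1.e+00]
top pull 0.64 [312.1, 174.9, 336.1, 190.8] [ 0.6421  0.0483 -0.0706] 0.287
top candle [0.4217 0.3725] 0.06
top tulip_cup 0.54 iou 0.29 [402.8, 211.1, 414.5, 226.9]
top vase 0.76 iou 0.0 [276.2, 140.3, 299.7, 163.2]
top bowl 0.61 iou 0.0 [249.9, 231.2, 284.7, 272.8]
top mug 0.92 iou 0.97 [370.2, 235.2, 407.9, 264.1]
top notebook 0.56 iou 0.2 [456.5, 159.6, 471.7, 187.5]
scene pull 0.42 [288.2, 194.8, 312.2, 204.8] [ 0.648   0.0469 -0.0479] 0.695
scene candle [0.425  0.3705] 0.078
scene tulip_cup 0.89 iou 0.89 [361.8, 164.7, 387.6, 190.0]
scene vase 0.88 iou 0.96 [244.4, 169.3, 267.0, 215.4]
scene bowl 0.61 iou 0.94 [308.1, 224.8, 348.2, 260.8]
scene mug 0.94 iou 0.94 [383.3, 176.3, 409.3, 212.5]
scene notebook 0.71 iou 0.88 [352.2, 163.3, 378.1, 178.2]
predict home tray 0.6418481961780592 0.046653795807271914
```

```bash
python3 -c "
from h import *
print(r.hand_in())"
```

```text
the job is handed in; nothing more can be done
None
```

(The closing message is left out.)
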